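Move a drive array to the new dock in bay order

ROBOT

A 6-joint arm with a two-finger parallel gripper is mounted at the origin on the work surface; the furniture and walls round the work are solid. World frame = base frame: x ahead of the robot, y to its left, z up, the work surface at z = 0. Lengths are in m, angles in rad, forces in N, time in s.
With the tool pointing down it reaches from about 0.3 to 0.85 m from the base axis. Payload 4.2 kg.
Tool frame: the origin (TCP) lies between the finger pads; the fingertips stand 19 mm ahead of it and the grasp point (between the pads) is the TCP (robot.tip_extent is the distance from the TCP to the fingertips, in m); z points along the fingers, y is the line along which they close (so a half turn about z gives the same grasp; the last joint's range is limited). The gripper opens to 91 mm and grips with 3 to 60 N. Pads are 32 mm wide; open, the fingers measure 118 mm over their backs; the gripper's body (76 mm by 178 mm) begins 60 mm behind the grasp point.
Start: joints at [1.181, 0.32, 1.565, -0, 1.257, -0.02], TCP at [0.208, 0.536, 0.233] pointing down, gripper open.
Joint ranges: [-3.11, 3.11], [-0.84, 2.01], [0.21, 2.61], [-1.34, 4.49], [0.05, 2.63], [-2.56, 2.56]. Speed limits (rad/s): [2.57, 2.57, 3.14, 3.14, 3.14, 3.14].

INTERFACE

Orientations are given as a 3x3 rotation matrix whose columns are the frame's x, y, z axes.
In Python, from rig import robot, kinematics, read_camera, get_calibration, order, monitor gives the robot as it stands. Calls block until the motion is done:
- robot.reach(position, orientation): joint-space move of the TCP to a pose.
- robot.line_to(position, frame=None, rate=0.15, stop_force=None): straight line of the TCP; frame=None keeps the orientation; rate is the mean speed in m/s. With stop_force (N) it stops when the force on the tool has changed by that much, and returns True; else False.
- robot.set_joints(angles): joint-space move.
- robot.move_gripper(opening, strength=None): opening from 0.0 (shut) to 1.0 (fully open); strength is the grip in N (None keeps the last); returns when the fingers have stopped.
- robot.hold(seconds).
- kinematics.solve_ik(position, orientation): joint angles nearest the present ones, or None.
- read_camera(name): name is "scene" or "side" or "wrist"; returns the picture (384x512x3 uint8, red, green, blue); there is no depth.
- get_calibration(name): a dict with "camera_matrix" (3x3 intrinsics, pixels), "eye" and "orientation" of the camera in the world. Camera axes: x right, y down, z forward; pixel columns grow to the right and rows downward; lengths in m; the calibration is good to about 2 mm. A picture is of the moment at which its call begins: read the wrist's pose just before it. get_calibration takes no time and is no camera call; for the wrist camera it gives the pose at the moment of the call.
A pose or a line that the arm cannot do raises robot.PlanningError and nothing moves.
- order.hand_in(): hands the job in; it is judged then, once.
Readings, each from a call of its own:
- monitor.read_time_s(): time.
- monitor.read_joints(): joint angles.
- monitor.read_qvel(): joint speeds.
- monitor.read_joint_efforts(): joint torques, N m.
- monitor.read_tcp_pos(): TCP position.
- monitor.read_ee_rot(): TCP orientation.
- monitor.read_ft_force(): force on the tool from outside, world axes, zero at the start.
- monitor.read_ft_torque(): the same for the moment, N m.
- monitor.read_gripper_width(): opening from 0.0 (shut) to 1.0 (fully open).
- monitor.read_grasp_force(): force on a finger pad.
Only numpy, scipy, OpenCV 4.12 (cv2) and the standard library are available. Lean on these libraries where they do the work, as an engineer would, in place of code of your own. Each camera call takes 0.05 s, during which the arm holds its last target. There are 200 camera calls.

TASK

The storage array in the old black drive dock is moving to the new white one, and it only starts if every drive keeps its bay number. Take the four drive carriers across one by one, each into the bay of the same number as it had in the old dock, counted in both docks from the end with the power housing and its blue button (the coloured tags on the old dock's front rail show which carrier stood where). Lower each one until it stands upright and fully home in its bay before letting go - do not drop the drives.

Things in the scene. Friction and masses are not known exactly. Their poses are not given: they have to be found in the camera images.
- carrier_red: Drive carrier, red top and handle: upright grey sled 76 mm (x) by 16 (y), 150 high, 0.1-0.2 kg, loose, in some bay of the old dock. Origin: underside centre, z up. Handle 34 mm (x) by 12 (y), from 114 to 150 mm above origin, bare shoulders either side in x at 114: grip from above across the 34 mm. Fits a bay either way round; home = origin on the bay floor.
- carrier_yellow: Drive carrier, yellow top and handle: upright grey sled 76 mm (x) by 16 (y), 150 high, 0.1-0.2 kg, loose, in some bay of the old dock. Origin: underside centre, z up. Handle 34 mm (x) by 12 (y), from 114 to 150 mm above origin, bare shoulders either side in x at 114: grip from above across the 34 mm. Fits a bay either way round; home = origin on the bay floor.
- carrier_green: Drive carrier, green top and handle: upright grey sled 76 mm (x) by 16 (y), 150 high, 0.1-0.2 kg, loose, in some bay of the old dock. Origin: underside centre, z up. Handle 34 mm (x) by 12 (y), from 114 to 150 mm above origin, bare shoulders either side in x at 114: grip from above across the 34 mm. Fits a bay either way round; home = origin on the bay floor.
- carrier_blue: Drive carrier, blue top and handle: upright grey sled 76 mm (x) by 16 (y), 150 high, 0.1-0.2 kg, loose, in some bay of the old dock. Origin: underside centre, z up. Handle 34 mm (x) by 12 (y), from 114 to 150 mm above origin, bare shoulders either side in x at 114: grip from above across the 34 mm. Fits a bay either way round; home = origin on the bay floor.
- tag_red: Red bay tag: clip 18 x 28 mm fixed on the front rail of the old dock, 56 mm to -x of the centre of the bay in which the red carrier starts. It stays there. Origin: middle of the clip, 40 mm above the bench.
- tag_yellow: Yellow bay tag: clip 18 x 28 mm fixed on the front rail of the old dock, 56 mm to -x of the centre of the bay in which the yellow carrier starts. It stays there. Origin: middle of the clip, 40 mm above the bench.
- tag_green: Green bay tag: clip 18 x 28 mm fixed on the front rail of the old dock, 56 mm to -x of the centre of the bay in which the green carrier starts. It stays there. Origin: middle of the clip, 40 mm above the bench.
- tag_blue: Blue bay tag: clip 18 x 28 mm fixed on the front rail of the old dock, 56 mm to -x of the centre of the bay in which the blue carrier starts. It stays there. Origin: middle of the clip, 40 mm above the bench.
- old_dock: Old drive dock, black, holds the carriers at first. Row of 4 bays along y. Origin: bench top under the row's middle; -x is the front. Bays 1-4 at y = +0.069, +0.023, -0.023, -0.069 m, x = 0. Bay 1 is next to the power housing (38 mm wide, 68 high, blue button on top) at the +y end. Slots 84 mm (x) by 24 (y), floor at z 12 mm; walls to 63 mm, tops sloped to guide in a carrier 4 mm off.
- new_dock: New drive dock, white, empty, mirrored. Row of 4 bays along y. Origin: bench top under the row's middle; -x is the front. Bays 1-4 at y = -0.069, -0.023, +0.023, +0.069 m, x = 0. Bay 1 is next to the power housing (38 mm wide, 68 high, blue button on top) at the -y end. Slots 84 mm (x) by 24 (y), floor at z 12 mm; walls to 63 mm, tops sloped to guide in a carrier 4 mm off.

How it is judged:
At the end, for the whole second after the job is handed in: Each carrier stands in the new dock's bay of the number (from the power housing) that it had in the old dock, as its tag shows: within 8 mm of the bay centre in x and y, underside within 4 mm of the bay floor, within 0.12 rad of upright, released and at rest (((y of tag_red in the frame of old_dock between 0.057 and 0.081 m and y of carrier_red in the frame of new_dock between -0.077 and -0.061 m) or (y of tag_red in the frame of old_dock between 0.011 and 0.035 m and y of carrier_red in the frame of new_dock between -0.031 and -0.015 m) or (y of tag_red in the frame of old_dock between -0.035 and -0.011 m and y of carrier_red in the frame of new_dock between 0.015 and 0.031 m) or (y of tag_red in the frame of old_dock between -0.081 and -0.057 m and y of carrier_red in the frame of new_dock between 0.061 and 0.077 m)) and x of carrier_red in the frame of new_dock between -0.008 and 0.008 m and z of carrier_red in the frame of new_dock between 0.008 and 0.016 m and angle between each of carrier_red, carrier_yellow, carrier_green, carrier_blue's own z axis and vertical below 0.12 rad and linear speed of each of carrier_red, carrier_yellow, carrier_green, carrier_blue below 0.03 m/s and angular speed of each of carrier_red, carrier_yellow, carrier_green, carrier_blue below 0.4 rad/s and ((y of tag_yellow in the frame of old_dock between 0.057 and 0.081 m and y of carrier_yellow in the frame of new_dock between -0.077 and -0.061 m) or (y of tag_yellow in the frame of old_dock between 0.011 and 0.035 m and y of carrier_yellow in the frame of new_dock between -0.031 and -0.015 m) or (y of tag_yellow in the frame of old_dock between -0.035 and -0.011 m and y of carrier_yellow in the frame of new_dock between 0.015 and 0.031 m) or (y of tag_yellow in the frame of old_dock between -0.081 and -0.057 m and y of carrier_yellow in the frame of new_dock between 0.061 and 0.077 m)) and x of carrier_yellow in the frame of new_dock between -0.008 and 0.008 m and z of carrier_yellow in the frame of new_dock between 0.008 and 0.016 m and ((y of tag_green in the frame of old_dock between 0.057 and 0.081 m and y of carrier_green in the frame of new_dock between -0.077 and -0.061 m) or (y of tag_green in the frame of old_dock between 0.011 and 0.035 m and y of carrier_green in the frame of new_dock between -0.031 and -0.015 m) or (y of tag_green in the frame of old_dock between -0.035 and -0.011 m and y of carrier_green in the frame of new_dock between 0.015 and 0.031 m) or (y of tag_green in the frame of old_dock between -0.081 and -0.057 m and y of carrier_green in the frame of new_dock between 0.061 and 0.077 m)) and x of carrier_green in the frame of new_dock between -0.008 and 0.008 m and z of carrier_green in the frame of new_dock between 0.008 and 0.016 m and ((y of tag_blue in the frame of old_dock between 0.057 and 0.081 m and y of carrier_blue in the frame of new_dock between -0.077 and -0.061 m) or (y of tag_blue in the frame of old_dock between 0.011 and 0.035 m and y of carrier_blue in the frame of new_dock between -0.031 and -0.015 m) or (y of tag_blue in the frame of old_dock between -0.035 and -0.011 m and y of carrier_blue in the frame of new_dock between 0.015 and 0.031 m) or (y of tag_blue in the frame of old_dock between -0.081 and -0.057 m and y of carrier_blue in the frame of new_dock between 0.061 and 0.077 m)) and x of carrier_blue in the frame of new_dock between -0.008 and 0.008 m and z of carrier_blue in the frame of new_dock between 0.008 and 0.016 m); the robot touches nothing.
It fails at once if the red carrier is let fall (moves faster than 0.9 m/s with no finger on it: a drop of more than about 40 mm) (linear speed of carrier_red above 0.9 m/s and contact force between the fingers and carrier_red below 0.05 N).
It fails at once if the yellow carrier is let fall (moves faster than 0.9 m/s with no finger on it: a drop of more than about 40 mm) (linear speed of carrier_yellow above 0.9 m/s and contact force between the fingers and carrier_yellow below 0.05 N).
It fails at once if the green carrier is let fall (moves faster than 0.9 m/s with no finger on it: a drop of more than about 40 mm) (linear speed of carrier_green above 0.9 m/s and contact force between the fingers and carrier_green below 0.05 N).
It fails at once if the blue carrier is let fall (moves faster than 0.9 m/s with no finger on it: a drop of more than about 40 mm) (linear speed of carrier_blue above 0.9 m/s and contact force between the fingers and carrier_blue below 0.05 N).
It also fails if it takes over 120 s, if anything falls off the work surface, if the arm or the gripper's body presses on something with over 40 N, if the wrist force passes 120 N, or if a joint passes its speed limit or range.

## Working session

There is one attempt and no reset: what is moved stays moved. The work goes in short steps, each a Python script; the robot and the scene stay as the last script left them, time stands still between calls to the robot, and variables do not carry over. Pictures are saved under pics/ and viewed, at most 14 in all, crops included, and the job is handed in when it is done.

```bash
mkdir -p pics; python3 - <<'E'
from rig import *
import cv2
for n in ("scene","side"):
    cv2.imwrite(f"pics/{n}0.png",read_camera(n)[:,:,::-1]); c=get_calibration(n); print(n,c)
E
```

```text
scene {'camera_matrix': array([[377.77442429,   0.        , 255.36968578],
       [  0.        , 377.77442429, 189.01828037],
       [  0.        ,   0.        ,   1.        ]]), 'eye': array([-0.00242151, -0.4927035 ,  0.73868832]), 'orientation': array([[ 0.72027552, -0.49430075,  0.48669287],
       [-0.69361186, -0.52359179,  0.49472642],
       [ 0.01028475, -0.69391527, -0.71998321]])}
side {'camera_matrix': array([[390.89660368,   0.        , 256.10110459],
       [  0.        , 390.89660368, 193.60293331],
       [  0.        ,   0.        ,   1.        ]]), 'eye': array([0.00211395, 0.62225034, 0.38194714]), 'orientation': array([[-0.81911407, -0.21712198,  0.53095214],
       [-0.57362652,  0.31355285, -0.75672798],
       [-0.00217928, -0.92441476, -0.38138248]])}
```

View pics/scene0.png

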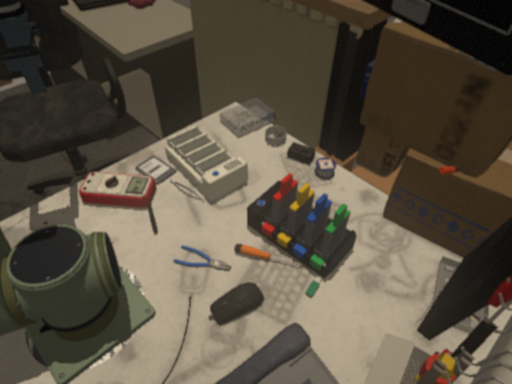

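View pics/side0.png

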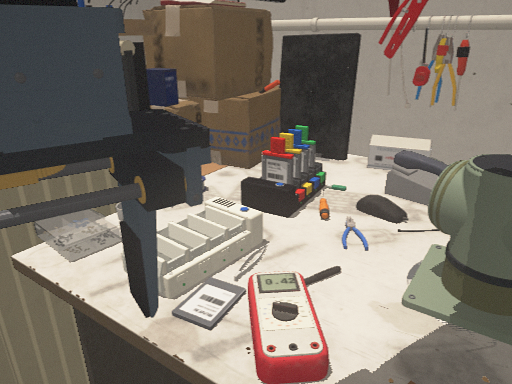

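The old dock runs red, yellow, blue, green from its housing at the upper left: handles at (287,182), (304,190), (321,202) and (340,212), with tags in the same order. The new white dock is at about (205,163), with its housing at the right and near end. Next I'll make a rough localisation and take wrist close-ups.

```bash
cat > h.py <<'E'
from rig import *
import numpy as np, cv2
def bp(c,uv,z):
    d=c["orientation"]@np.linalg.inv(c["camera_matrix"])@np.array([*uv,1.]); e=c["eye"]
    return e+d*(z-e[2])/d[2]
def R(yaw): # tool down, closing axis (tool y) at angle yaw in world
    y=np.array([np.cos(yaw),np.sin(yaw),0]); z=np.array([0,0,-1.]); return np.column_stack([np.cross(y,z),y,z])
def snap(n,name):
    c=get_calibration(n); im=read_camera(n); cv2.imwrite(f"pics/{name}.png",im[:,:,::-1]); return c,im
E
python3 - <<'E'
from h import *
import pickle
c=get_calibration("scene")
for uv,z in [((287,179),.162),((304,187),.162),((322,199),.162),((342,209),.162),((267,228),.04),((284,240),.04),((300,251),.04),((317,261),.04),((187,140),.063),((222,170),.063),((235,167),.068)]:
    print(uv,bp(c,uv,z).round(3))
print(monitor.read_ee_rot().round(2),get_calibration("wrist"),monitor.read_tcp_pos())
H=[bp(c,uv,.162) for uv in [(287,179),(304,187),(322,199),(342,209)]]
print("yaw of -row", np.arctan2(*(H[3]-H[0])[[1,0]]))
E
```

```text
(287, 179) [ 0.459 -0.122  0.162]
(304, 187) [ 0.467 -0.163  0.162]
(322, 199) [ 0.468 -0.212  0.162]
(342, 209) [ 0.476 -0.257  0.162]
(267, 228) [ 0.402 -0.122  0.04 ]
(284, 240) [ 0.405 -0.173  0.04 ]
(300, 251) [ 0.409 -0.218  0.04 ]
(317, 261) [ 0.417 -0.261  0.04 ]
(187, 140) [0.447 0.243 0.063]
(222, 170) [0.439 0.081 0.063]
(235, 167) [0.468 0.062 0.068]
[[-0.93  0.36 -0.  ]
 [ 0.36  0.93 -0.  ]
 [ 0.   -0.   -1.  ]] {'camera_matrix': array([[293.37577476,   0.        , 255.14251006],
       [  0.        , 293.37577476, 186.50877639],
       [  0.        ,   0.        ,   1.        ]]), 'eye': array([0.13678862, 0.56288596, 0.38505435]), 'orientation': array([[ 0.36149714,  0.89873516,  0.24818327],
       [ 0.93237079, -0.34784711, -0.09842303],
       [-0.00212641,  0.26697847, -0.96370015]])} [0.20767485 0.53575396 0.23224772]
yaw of -row -1.442931423763713
```

```bash
python3 - <<'E'
from h import *
import pickle
o={}
robot.reach([.445,.155,.33],R(0.0)); o['new']=snap("wrist","new0")
robot.reach([.455,-.19,.36],R(.12)); o['old']=snap("wrist","old0")
pickle.dump(o,open("o.pkl","wb")); print(monitor.read_time_s(),monitor.read_joints().round(2))
E
```

```text
3.1917 [-0.42  0.13  1.5   0.    1.51 -0.54]
```

View pics/new0.png

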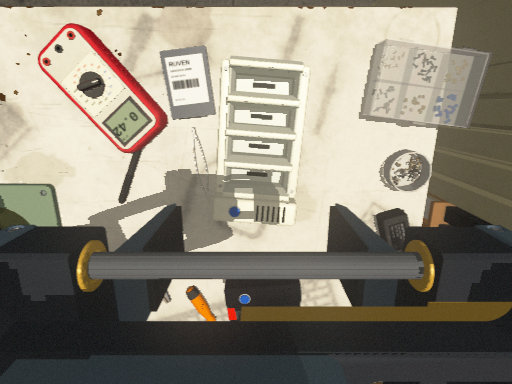

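View pics/old0.png

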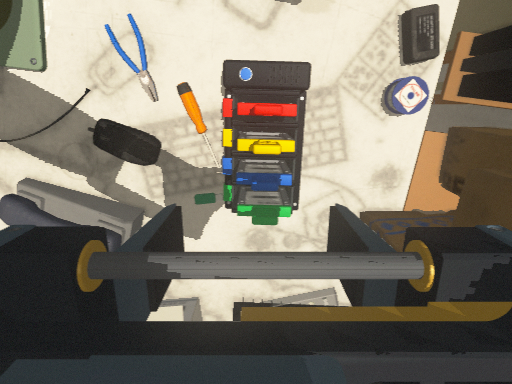

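Both docks are fully visible. The new one spans cols 217–310, rows 55–222, with its button at (235,212); the old one has tags at col 228 and its button at (246,74). I'll enlarge both to measure pixels.

```bash
python3 - <<'E'
from h import *
import pickle
o=pickle.load(open("o.pkl","rb"))
ims=[o['new'][1][45:235,205:325],o['old'][1][45:235,205:325]]
out=np.hstack([cv2.resize(i,None,fx=3,fy=3,interpolation=cv2.INTER_CUBIC) for i in ims])[:,:,::-1].copy()
for k in range(0,190,20):
    cv2.putText(out,str(45+k),(0,3*k+4),0,.35,(0,0,255),1); cv2.line(out,(22,3*k),(30,3*k),(0,0,255),1)
for k in range(0,240,20):
    cv2.line(out,(3*k,560),(3*k,570),(0,0,255),1);cv2.putText(out,str(205+k%120),(3*k,558),0,.33,(0,0,255),1)
cv2.imwrite("pics/crops.png",out)
E
```

```text
(no output)
```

View pics/crops.png

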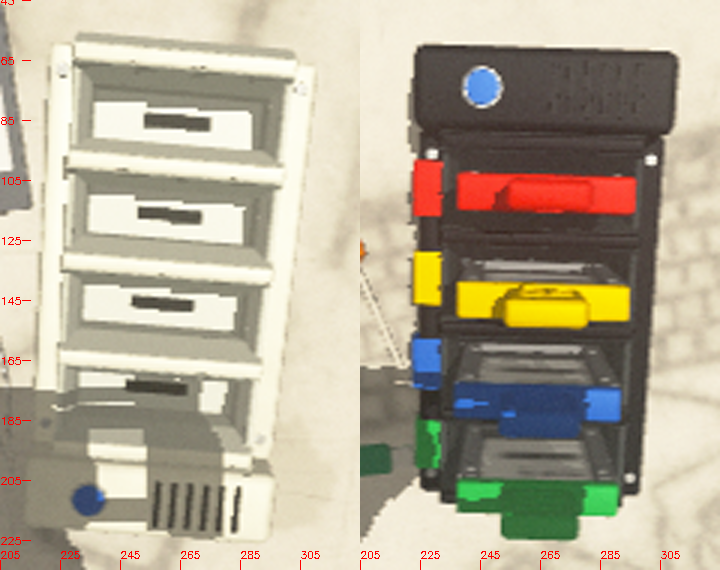

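```bash
python3 - <<'E'
from h import *
import pickle
o=pickle.load(open("o.pkl","rb"))
def px(p): return (p[0]%360/3+205,p[1]/3+45)
cn,co=o['new'][0],o['old'][0]
print("slots 4..1");
for p in [(177,122),(170,215),(162,304),(156,387)]: print(bp(cn,px(p),.013).round(4))
print("dividers")
for p in [(68,158),(282,174),(62,264),(268,274),(58,358),(260,370)]: print(bp(cn,px(p),.063).round(4))
print("button",bp(cn,px((88,499)),.07).round(4))
print("old shoulder ends z.126")
for p in [(458,191),(636,195),(456,299),(629,304),(456,405),(621,404),(457,497),(617,498)]: print(bp(co,px(p),.126).round(4))
print("handle top"); 
for p in [(549,191),(545,312),(540,428),(540,526)]: print(bp(co,px(p),.162).round(4))
print("button",bp(co,px((484,87)),.07).round(4))
E
```

```text
slots 4..1
[0.4569 0.259  0.013 ]
[0.4537 0.2132 0.013 ]
[0.4498 0.167  0.013 ]
[0.4467 0.1216 0.013 ]
dividers
[0.406  0.2404 0.063 ]
[0.5039 0.2335 0.063 ]
[0.402  0.1926 0.063 ]
[0.4992 0.188  0.063 ]
[0.3989 0.1476 0.063 ]
[0.497  0.1418 0.063 ]
button [0.4127 0.0775 0.07  ]
old shoulder ends z.126
[ 0.4237 -0.1216  0.126 ]
[ 0.499  -0.1141  0.126 ]
[ 0.4276 -0.1673  0.126 ]
[ 0.5033 -0.1603  0.126 ]
[ 0.4326 -0.215   0.126 ]
[ 0.5067 -0.2055  0.126 ]
[ 0.4377 -0.259   0.126 ]
[ 0.5119 -0.2504  0.126 ]
handle top
[ 0.4605 -0.1167  0.162 ]
[ 0.4651 -0.1632  0.162 ]
[ 0.4694 -0.2112  0.162 ]
[ 0.475  -0.2543  0.162 ]
button [ 0.4277 -0.074   0.07  ]
```

Both fits are consistent, with spacing about 46 mm and ends about 76 mm apart. Moving the red carrier first, with a check.

```bash
cat >> h.py <<'E'
NC,NY=np.array([.4515,.1904]),-.068
OC,OY=np.array([.4677,-.1866]),.105
YB=[.069,.023,-.023,-.069]
def at(c,yaw,y): return c+y*np.array([-np.sin(yaw),np.cos(yaw)])
def move(bay,dn=(0,0),do=(0,0)):
    p=at(OC,OY,YB[bay-1])+do; q=at(NC,NY,-YB[bay-1])+dn; Z=.335
    robot.move_gripper(.75)
    robot.reach([*p,.25],R(OY))
    robot.line_to([*p,.150],rate=.12,stop_force=15)
    robot.move_gripper(0.,30)
    print("grip w",monitor.read_gripper_width(),"F",monitor.read_grasp_force(),monitor.read_tcp_pos().round(4))
    robot.line_to([*p,.22],rate=.08); robot.line_to([*p,Z],rate=.2)
    robot.line_to([*q,Z],R(NY),rate=.25)
    robot.line_to([*q,.225],rate=.15)
    print("w",monitor.read_gripper_width(),"F",monitor.read_ft_force().round(2))
def insert(bay,zs=.149):
    t=monitor.read_tcp_pos()
    s=robot.line_to([*t[:2],zs],rate=.04,stop_force=10)
    print("stop",s,monitor.read_tcp_pos().round(4),monitor.read_ft_force().round(2),monitor.read_time_s())
E
python3 - <<'E'
from h import *
move(1); c,_=snap("wrist","red1"); snap("side","red1s"); print(monitor.read_time_s())
E
python3 -c "
import cv2,numpy as np
cv2.imwrite('pics/r1.png',np.vstack([cv2.resize(cv2.imread('pics/'+n),(400,300)) for n in ('red1.png','red1s.png')]))"
```

```text
grip w 0.372337413647125 F 29.987448155879974 [ 0.4606 -0.118   0.1501]
w 0.36613207840224815 F [ 0.16 -0.28 -1.08]
9.775
```

View pics/r1.png

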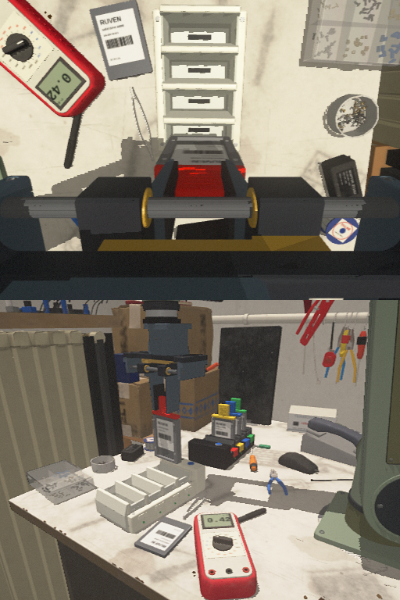

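The red carrier hangs upright in the gripper (side view about (165,435)), above the bay next to the housing. Inserting it now.

```bash
cat >> h.py <<'E'
def release():
    robot.move_gripper(.75); t=monitor.read_tcp_pos(); robot.line_to([*t[:2],.25],rate=.15)
E
python3 - <<'E'
from h import *
insert(1)
z=monitor.read_tcp_pos()[2]; print(monitor.read_gripper_width())
if z<.1525:
    release(); t=monitor.read_tcp_pos(); robot.line_to([.4515,.13,.36],rate=.25)
snap("wrist","red2"); print(monitor.read_time_s())
E
```

```text
stop False [0.4477 0.1217 0.15  ] [-1.27 -0.09  5.17] 11.825
0.36985086062165384
13.9833
```

View pics/red2.png

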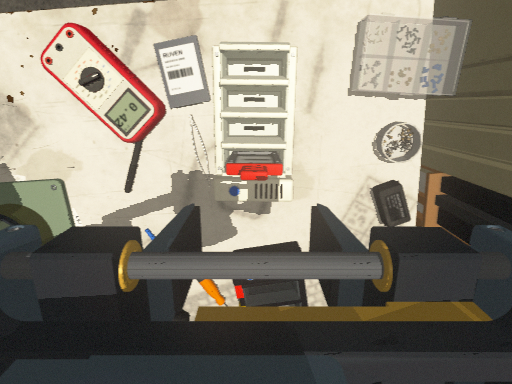

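Red sits upright in bay 1 next to the housing, handle at (262,175), with floor contact felt at the right height. I'll move the rest the same way, stopping if any carrier is not home.

```bash
python3 - <<'E'
from h import *
for b in (2,3,4):
    move(b)
    if not .33<monitor.read_gripper_width()<.42: print("grip?");break
    insert(b)
    if monitor.read_tcp_pos()[2]>.1525: print("not home");break
    release()
else:
    robot.line_to([.4515,.1,.36],rate=.25)
snap("wrist","e1"); snap("side","e1s"); print(monitor.read_time_s())
a=[cv2.imread(f"pics/{n}.png") for n in ("e1","e1s")]
cv2.imwrite("pics/e.png",np.vstack([a[0][20:270,130:400],a[1][130:380,60:330]]))
E
```

```text
grip w 0.37256516072076973 F 29.992897510528564 [ 0.4654 -0.1638  0.1501]
w 0.37113261808054565 F [ 0.53 -0.32 -2.01]
stop False [0.4507 0.1676 0.15  ] [-1.08 -0.7   6.59] 23.1667
grip w 0.3692931606659204 F 29.9885755777359 [ 0.4701 -0.2095  0.1501]
w 0.3721310587309203 F [ 0.07  0.61 -0.96]
stop False [0.4537 0.2136 0.1501] [-1.39  0.04  5.16] 34.4417
grip w 0.37140441556859366 F 29.998775124549866 [ 0.475  -0.2553  0.1501]
w 0.36576676268890357 F [-0.42  0.39 -1.1 ]
stop False [0.4569 0.2596 0.1501] [-1.06 -0.46  5.62] 46.3917
48.9333
```

View pics/e.png

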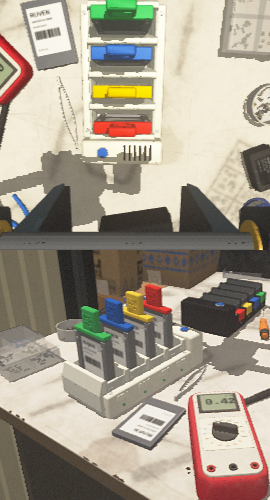

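All four carriers stand upright in the new dock. From the housing they run red, yellow, blue, green (crop rows 128, 92, 52, 14), which matches the old tags. The gripper is clear, so I'm handing in.

```bash
python3 -c "
from rig import order
print(order.hand_in())"
```

```text
the job is handed in; nothing more can be done
None
```

All four drive carriers stand fully home in the new dock's matching bays (1 red, 2 yellow, 3 blue, 4 green), and the job was handed in at about 49 s of the 120 s allowed; no verdict was returned.

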